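# Draw the brass bar from its stock tube and set it up in the drilling V-blocks

### The job

Draw the thick brass bar out of its tube in the stock rack hand over hand: pull it part of the way, let go of it while it still rests in the tube, and take a fresh hold to bring it clear of the tube. Then lay it in both V-blocks of the drilling fixture without dropping it, slide it up until its end is against the end stop, and let go. Leave the two thin rods in their tubes and the other things on the bench as they are.

Things in the scene. Friction and masses are not known exactly. Their poses are not given: they have to be found in the camera images.
- bar_mid (a point): middle of the thick brass bar (on its axis, half-way along; x runs along the bar): round, 16 mm across, 300 mm long, about 0.5 kg, flat ends. It starts in any one of the rack's three tubes with 50 to 62 mm sticking out, its axis 59.6 mm above the bench. It slides freely (a few N in the tube, 6 to 10 N in the V-blocks). The tube keeps it level while more than half of it is inside; let go of further out, it droops
- rod_a_mid (a point): a thin brass rod, 6 mm in diameter, 300 mm long, lying in another of the tubes and sticking out about as far; to be left there. The point is on its axis half-way along, x along the rod
- rod_b_mid (a point): a thin steel rod, 6 mm in diameter, 300 mm long, lying in the third tube and sticking out about as far; to be left there. The point is on its axis half-way along, x along the rod
- rack: the stock rack, fixed: three level steel tubes side by side, axes 75 mm apart, in two green saddle bars with clamp straps on top (92 mm high with bolts, the first 54 mm behind the mouths); far ends capped. Origin on the bench right under the mouth of the middle tube; x points into the tubes (bars are drawn towards -x), y across them, z up
- tube_mouth (a point): centre of the middle tube's mouth, 65 mm above the bench; axes as the rack's. Each tube is 33 mm outside, 26 mm bore and 320 mm long; the outer two mouths are 75 mm to either side along y
- fixture: the drilling fixture, fixed: a dark steel plate 315 x 90 x 14 mm with two steel V-blocks, each 40 mm long (x), 50 mm wide, tops 55 mm and bottoms of the 90 degree Vs 42 mm above the bench, centred 85 mm either side of the origin along x, 130 mm free between them. Origin on the bench below where the bar's middle belongs; x along the V-blocks towards the end stop, z up
- stop_face (a point): centre of the end stop's face, 53.3 mm above the bench, 150 mm from the fixture's origin along its x and looking to -x; it sits on a steel post 76 mm high at the plate's +x end
- seat (a point): where the bar's middle (bar_mid) is when the bar lies in both V-blocks with one end against the stop: 53.3 mm above the bench, right above the fixture's origin; x along the V-blocks towards the stop. Either end of the bar may be at the stop
- blanks: bystander, to be left alone: three round brass blanks, 62 mm across and 6 mm thick, in a pile 18 mm high; origin at the middle of its underside
- blank: bystander, to be left alone: one more brass blank, 62 mm across, 6 mm thick, lying flat; origin at the middle of its underside
- wrench: bystander, to be left alone: a 190 mm spanner lying along its own x; origin on the bench at its middle
- brush: bystander, to be left alone: a 200 mm hand brush lying along its own x, about 25 mm high; origin on the bench at its middle
- screwdriver: bystander, to be left alone: a 200 mm screwdriver with a black handle lying along its own x, 26 mm high; origin on the bench at its middle
- oilcan: bystander, to be left alone: a steel oil can with a thin spout, 68 mm across, 150 mm high; origin at the middle of its underside
- square: bystander, to be left alone: a machinist's square, 16 mm high, stock 75 mm along its own y at the origin and blade 130 mm along its x; origin on the bench under the stock's middle

How it is judged:
On the way, in this order (a step that is already met when the one before it is completed fails the run):
1. the thick bar is drawn part of the way (its middle no more than 55 mm inside the mouth and no more than 50 mm outside it) and is let go of, resting in its tube (x of bar_mid in the frame of rack between -0.05 and 0.055 m and contact force between the fingers and bar below 0.1 N and z of bar_mid in the frame of rack between 0.03 and 0.08 m), for 0.2 s.
2. the thick bar is held clear of the tube: its middle is more than 152 mm out from the mouth (x of bar_mid in the frame of rack below -0.152 m and contact force between the fingers and bar above 0.5 N), for 0.05 s.
At the end, for the whole second after the job is handed in: The thick bar lies at rest and let go of in both V-blocks: its axis within 3 mm of the seat's sideways and in height and within 0.025 rad of the V-blocks' direction, and its end within 4 mm of the end stop (x of bar_mid in the frame of seat between -0.004 and 0.003 m and y of bar_mid in the frame of seat between -0.003 and 0.003 m and z of bar_mid in the frame of seat between -0.003 and 0.003 m and angle between the x axis of bar_mid and the x axis of seat, either way round below 0.025 rad and contact force between the fingers and bar below 0.1 N and linear speed of bar below 0.02 m/s); the robot touches nothing.
It fails at once if the thick bar is dropped: it moves faster than 0.6 m/s while the fingers do not touch it (a fall of about 20 mm) (contact force between the fingers and bar below 0.1 N and linear speed of bar above 0.6 m/s).
It fails at once if a thin rod is moved by more than 20 mm (distance of any of rod_a_mid, rod_b_mid from where it was at the start of the episode above 0.02 m).
It fails at once if another thing on the bench is moved by more than 25 mm (distance of any of blanks, blank, wrench, brush, screwdriver, oilcan, square from where it was at the start of the episode above 0.025 m).
It also fails if it takes over 58 s, if anything falls off the work surface, if the arm or the gripper's body presses on something with over 40 N, if the wrist force passes 120 N, or if a joint passes its speed limit or range.

### The arm

A 6-joint arm with a two-finger parallel gripper is mounted at the origin on the work surface. World frame = base frame: x ahead of the robot, y to its left, z up, the work surface at z = 0. Lengths are in m, angles in rad, forces in N, time in s.
With the tool pointing down it reaches from about 0.35 to 0.95 m from the base axis. Payload 17.4 kg.
Tool frame: the origin (TCP) lies on the centre line of the jaws, within the pads' length; the fingertips stand 14 mm ahead of it and the grasp point (between the pads) lies 5 mm behind it; y points along the fingers, x is the direction in which the jaws open and shut, and the axes are right-handed (so a half turn about y gives the same grasp; the last joint's range is limited). The gripper opens to 93 mm and grips with 3 to 60 N. Pads are 15 mm wide; open, the fingers measure 128 mm over their backs; the gripper's body (75 mm by 188 mm) begins 65 mm behind the grasp point.
Start: joints at [-1.38, 0.116, 1.442, -0, 1.584, -0.038], TCP at [0.153, -0.657, 0.233] pointing down, gripper open.
Joint ranges: [-2.83, 2.83], [-0.83, 2.19], [0.07, 2.5], [-1.14, 4.28], [0.01, 3], [-2.97, 2.97]. Speed limits (rad/s): [1.89, 1.89, 2.22, 3.14, 3.14, 3.14].

### API

Orientations are given as a unit quaternion [x, y, z, w].
In Python, from cell import sense, grab_frame, camera_params, bot, models gives the robot as it stands.
- The arm moves only by the tool arm_command, never from a script. Its argument "deltas" is a list of rows, each a list of 5 numbers: the shift along the tool's x, y, z scaled (see below), then the turn about the tool's y scaled (see below), then the closure, from 0 (fully open) to 1 (shut). A call has exactly 10 rows; each row is the pose to reach, as a shift and turn from the pose commanded when the call began, along the tool's axes at that moment; what a row does not reach only later rows make up. The controller multiplies each number of a shift by 0.6 m and each number of a turn by 120 degrees. A row lasts 1/10 s, in which the tool goes at most 50 mm and 8.59 degrees, less where a joint would pass 70% of its speed; a pose out of reach is approached as far as the arm can. A call with a number of a shift or a turn outside -1 to 1 is refused whole. A call with a gripper value outside its range is refused whole. The fingers move at their own pace and stop on an object; "grip_force" is the grip in N (left out, the last holds). Time passes only in rows, so rows that repeat a pose let the fingers close, or fill a call up. It gives the time, the measured TCP pose, the force and the opening at its end, in the units of the state.
- sense(): the state, without advancing time (a new reading comes with each control period).
- grab_frame(name): name is "side" or "top" or "wrist"; returns the picture (400x640x3 uint8, red, green, blue); there is no depth.
- camera_params(name): a dict with "vfov" (degrees; the focal length in pixels is half the picture's height over the tangent of half this angle, whatever the lens; pixels are square), "cx", "cy" (the principal point, pixels), "origin" and "orientation" of the camera in the world; the wrist camera has in their place "tool_from_camera" (4x4, takes a point from camera to tool coordinates, whose origin is the TCP and whose axes are the tool frame's). Camera axes: x right, y down, z forward; pixel columns grow to the right and rows downward; lengths in m; the calibration is good to about 2 mm. A picture is of the moment at which its call begins: read the wrist's pose just before it. camera_params takes no time and is no camera call.
- bot.hand_in(): hands the job in, once; it reports no verdict.
Trained networks look in the newest picture that a camera, given by its name, has taken for a name from the list of things; names that differ only in an ending like _2 or _b are one class to them, and where a whole thing is asked for, a point or a joint stands for the part that bears it (a point fixed in the world has none). Each returns a list of dicts, best first, with "confidence" (0 to 1); they miss things now and then, are a little off and sometimes report something else, mostly with a low value. They report only what shows in the picture. A call takes as long as a camera call.
- models.recognise(camera, name): "xy" ([column, row] as shares, 0 to 1, of the picture: columns of its width, rows of its height, amid what is visible of it).
- models.tip_of(camera, name): "xy" ([column, row] as shares, 0 to 1, of the picture: columns of its width, rows of its height: a listed point, or the origin of a listed thing).
The state is a dict: "time": time; "q": joint angles; "joint_velocities": joint speeds; "effort": joint torques, N m; "eef_pos": TCP position; "ee_rot": TCP orientation; "wrist_force": force on the tool from outside, world axes, zero at the start; "ft_torque": the same for the moment, N m; "width": finger opening in m.
Only numpy, scipy, OpenCV 4.12 (cv2) and the standard library are available. Lean on these libraries where they do the work, as an engineer would, in place of code of your own. Each camera call takes 0.05 s, during which the arm holds its last target. There are 200 camera calls.

## Working session

There is one attempt and no reset: what is moved stays moved. The work goes in short steps, Python scripts to look and compute and a tool call to move; the robot and the scene stay as the last step left them, time stands still between calls to the robot, and variables do not carry over. Pictures are saved under pics/ and viewed, about 8 in all and at most 12, crops included, and the job is handed in when it is done.

Besides the shell and the picture viewer there is one more tool, called after ">>>" in YAML: its name, and indented under it one key for each argument. arm_command: Moves the arm, as the interface text tells. Its arguments: {"type":"object","properties":{"deltas":{"type":"array"},"grip_force":{"type":"number"}},"required":["deltas"]}

```bash
mkdir -p pics; ls; cat > h.py <<'E'
import numpy as np, cv2
from scipy.spatial.transform import Rotation as R
from cell import sense, grab_frame, camera_params, bot, models
def pose():
    s=sense(); return np.array(s['eef_pos']),R.from_quat(s['ee_rot'])
def cam(name):
    c=camera_params(name); f=200/np.tan(np.radians(c['vfov'])/2)
    if 'origin' in c:
        o=np.array(c['origin']); q=np.array(c['orientation'])
        M=q if q.shape==(3,3) else R.from_quat(q).as_matrix()
    else:
        p,r=pose(); T=np.array(c['tool_from_camera']); o=p+r.apply(T[:3,3]); M=r.as_matrix()@T[:3,:3]
    return f,c['cx'],c['cy'],o,M
def ray(k,uv):
    f,cx,cy,o,M=k; d=M@np.array([(uv[0]-cx)/f,(uv[1]-cy)/f,1]); return o,d/np.linalg.norm(d)
def onz(k,uv,z):
    o,d=ray(k,uv); return o+d*(z-o[2])/d[2]
def proj(k,P):
    f,cx,cy,o,M=k; c=M.T@(np.array(P)-o); return np.array([cx+f*c[0]/c[2],cy+f*c[1]/c[2]])
def tri(rays):
    A=0;b=0
    for o,d in rays:
        N=np.eye(3)-np.outer(d,d); A=A+N; b=b+N@o
    return np.linalg.solve(A,b)
def save(n,im): cv2.imwrite('pics/'+n,im[:,:,::-1])
E
python3 - <<'E'
from h import *
print(sense())
for c in('side','top','wrist'): print(camera_params(c))
ks={c:cam(c) for c in('side','top')}
out=[]
for c in('top','side'):
    im=grab_frame(c); out.append(im)
    for n in('tube_mouth','bar_mid','rack','fixture','stop_face','seat','oilcan'):
        for m in ((models.tip_of,models.recognise) if n in('bar_mid','fixture') else (models.tip_of,)):
            print(c,n,m.__name__,[(np.round(np.array(d['xy'])*[640,400],1).tolist(),round(d['confidence'],2)) for d in m(c,n)[:3]])
save('a.png',out[0]);save('b.png',out[1])
E
```

```text
pics
{'time': 0.0, 'q': array([-1.37977747e+00,  1.16490535e-01,  1.44228695e+00, -8.74854652e-06,
        1.58399584e+00, -3.77917184e-02]), 'joint_velocities': array([ 0.00106565,  0.00153352,  0.00063757, -0.00027048,  0.00048215,
       -0.00128264]), 'effort': array([-3.67388857e-03, -7.21255374e+01, -6.22636199e+01,  7.77459727e-02,
        2.36830168e-02, -1.06116647e-04]), 'eef_pos': array([ 0.15306016, -0.65721674,  0.23188864]), 'ee_rot': array([-0.55353988,  0.43997235, -0.43933453,  0.55407861]), 'wrist_force': array([ 0.22821033,  0.03676308, -0.33374164]), 'ft_torque': array([-0.00077773, -0.02552066,  0.00513228]), 'width': 0.09278055037755406}
{'vfov': 55.14461598764658, 'cx': 317.4875012690262, 'cy': 204.73393934888176, 'origin': array([-0.00439687,  0.78590693,  0.80130455]), 'orientation': array([-0.2854882 ,  0.84945239, -0.42114188,  0.1398808 ])}
{'vfov': 56.418510792268165, 'cx': 325.04424811084164, 'cy': 201.16948304857823, 'origin': array([ 0.43658415, -0.01436448,  1.1605255 ]), 'orientation': array([ 0.70980286, -0.70154987,  0.04592373, -0.04357386])}
{'vf
[... 502 characters left out ...]
3.0, 246.5], 0.6), ([218.1, 214.8], 0.24)]
top rack call [([367.1, 188.7], 0.58)]
top fixture call [([216.9, 223.4], 0.95)]
top fixture call [([215.8, 212.9], 0.92)]
top stop_face call [([211.5, 173.9], 0.72)]
top seat call [([211.6, 218.4], 0.65), ([345.1, 247.1], 0.25)]
top oilcan call [([161.2, 190.2], 0.61)]
side tube_mouth call [([336.1, 179.6], 0.56)]
side bar_mid call []
side bar_mid call [([326.4, 191.9], 0.58)]
side rack call [([332.5, 195.3], 0.65)]
side fixture call [([266.7, 285.1], 0.82), ([413.6, 172.3], 0.66)]
side fixture call [([258.5, 277.2], 0.95)]
side stop_face call [([220.9, 252.8], 0.98)]
side seat call [([265.8, 273.5], 0.62)]
side oilcan call [([188.8, 309.5], 0.68)]
```

View pics/a.png

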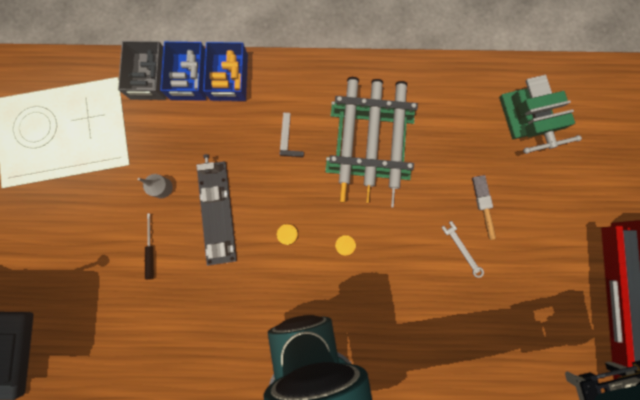

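View pics/b.png

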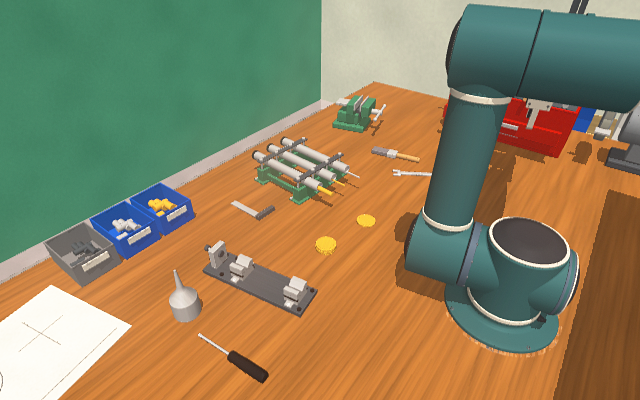

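The top view shows the thick brass bar in the left tube, with its tip at about (344,201), and the thin rods at (368,202) and (394,206). The fixture runs from (222,262) to its stop at (206,160), and the oil can is at (155,186). The side view agrees, with the stop at the fixture's far-left end. Next, coarse positions.

```bash
python3 - <<'E'
from h import *
p,r=pose(); print(p,'\n',r.as_matrix().round(3))
k=cam('top'); ks=cam('side')
for n,uv,z in [('bartip',(344,201),.06),('mouthbar',(346,184),.07),('farend',(353,80),.065),('far mid',(376.5,82),.065),('mouthmid',(371,187),.065),('stop',(208,163),.076),('seat',(216.9,223.4),.014),('vbl1',(211,194),.05),('vbl2',(221,252),.05),('oil',(155,186),.05),('blanks',(287,234),.018),('blank',(345,245),.006)]:
    print(n,onz(k,uv,z).round(3))
print('stop tri',tri([ray(k,(211.5,173.9)),ray(ks,(220.9,252.8))]), 'seat',tri([ray(k,(211.6,218.4)),ray(ks,(265.8,273.5))]),'mouth side',onz(ks,(336.1,179.6),.065))
E
```

```text
[ 0.15309639 -0.6574264   0.23268232] 
 [[ 0.227  0.     0.974]
 [-0.974 -0.     0.227]
 [ 0.    -1.     0.   ]]
bartip [ 0.578 -0.074  0.06 ]
mouthbar [ 0.628 -0.079  0.07 ]
farend [ 0.955 -0.099  0.065]
far mid [ 0.949 -0.172  0.065]
mouthmid [ 0.62  -0.154  0.065]
stop [0.685 0.331 0.076]
seat [0.51  0.314 0.014]
vbl1 [0.596 0.326 0.05 ]
vbl2 [0.423 0.288 0.05 ]
oil [0.618 0.496 0.05 ]
blanks [0.48  0.098 0.018]
blank [ 0.448 -0.08   0.006]
stop tri [0.66304698 0.33253456 0.04841903] seat [0.51962086 0.318392   0.05026545] mouth side [ 0.61173795 -0.14016654  0.065     ]
```

>>> arm_command:
  deltas:
    - [-0.03,0,0.04,0.01,0.4]
    - [-0.08,0,0.1,0.02,0.4]
    - [-0.13,0,0.16,0.04,0.4]
    - [-0.18,0,0.225,0.06,0.4]
    - [-0.23,0,0.29,0.08,0.4]
    - [-0.28,-0.01,0.35,0.1,0.4]
    - [-0.33,-0.02,0.41,0.12,0.4]
    - [-0.38,-0.03,0.475,0.13,0.4]
    - [-0.43,-0.03,0.54,0.138,0.4]
    - [-0.47,-0.03,0.59,0.138,0.4]

```text
time: 2.0
eef_pos: [0.4351, -0.3003, 0.2512]
ee_rot: [0.485, -0.514, 0.515, -0.485]
wrist_force: [-0.1, -1.5, 0.5]
width: 0.0556
```

```bash
python3 - <<'E'
from h import *
p,r=pose(); print(p,r.as_matrix().round(3)); print((r.inv().apply(np.array([.59,-.1,.25])-p)/.6).round(3))
E
```

```text
[ 0.43514568 -0.30032845  0.25115038] [[-0.06   0.001  0.998]
 [-0.998 -0.    -0.06 ]
 [ 0.    -1.     0.001]]
[-0.349  0.002  0.238]
```

>>> arm_command:
  deltas:
    - [-0.05,0,0.035,0,0.4]
    - [-0.11,0,0.07,0,0.4]
    - [-0.17,0,0.11,0,0.4]
    - [-0.23,0,0.15,0,0.4]
    - [-0.28,0,0.19,0,0.4]
    - [-0.32,0,0.22,0,0.4]
    - [-0.345,0,0.235,0,0.4]
    - [-0.35,0,0.24,0,0.4]
    - [-0.35,0,0.24,0,0.4]
    - [-0.35,0,0.24,0,0.4]

```text
time: 3.0
eef_pos: [0.5898, -0.1025, 0.2508]
ee_rot: [0.485, -0.515, 0.515, -0.484]
wrist_force: [0.2, 0.2, 0.8]
width: 0.0562
```

```bash
python3 - <<'E'
from h import *
k=cam('wrist'); im=grab_frame('wrist'); save('c.png',im); print(pose()[0])
np.save('k1.npy',np.array([*k[:3],*k[3],*k[4].ravel()]))
print(models.tip_of('wrist','tube_mouth')[:2],models.recognise('wrist','bar_mid')[:3])
for P in [(.578,-.074,.06),(.628,-.079,.065),(.62,-.154,.065)]: print(proj(k,P))
E
```

```text
[ 0.58974383 -0.10251911  0.2508034 ]
[{'xy': [0.5625, 0.3748], 'confidence': 0.67}] [{'xy': [0.4466, 0.4402], 'confidence': 0.77}, {'xy': [0.9027, 0.6092], 'confidence': 0.46}, {'xy': [0.0245, 0.6278], 'confidence': 0.28}]
[290.20297542 197.42737951]
[290.84077101 148.85551388]
[367.51518925 152.42501988]
```

View pics/c.png

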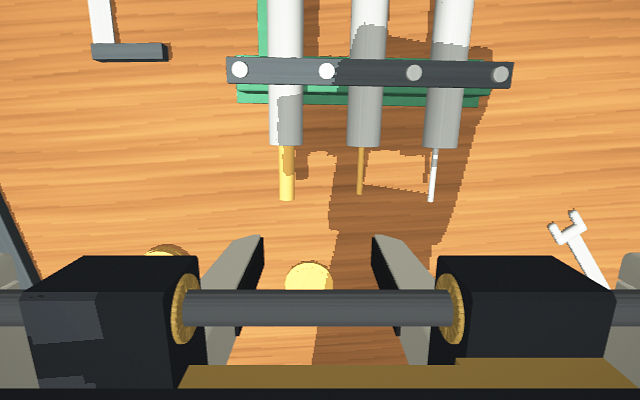

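Wrist view: the bar tip is at about (287,200), the bar leaves its tube mouth at (286,146), the middle mouth is at (364,146), and the fingers are clear. I'll move lower and over the bar for a second view and a height check.

```bash
python3 - <<'E'
from h import *
a=np.load('k1.npy'); k=(*a[:3],a[3:6],a[6:].reshape(3,3))
# tube top ridge centre lines -> use silhouettes mid at z=.065
for u0,v0,u1,v1 in [(285.5,146,286.5,10),(364,146,370,10),(441.5,146,454,10)]:
    A=onz(k,(u0,v0),.065);B=onz(k,(u1,v1),.065); d=B-A; print(A.round(4),B.round(4),np.degrees(np.arctan2(d[1],d[0])).round(2))
T=onz(k,(287,198),.06); Mth=onz(k,(286,147),.06); print('tip',T,'bar at mouth',Mth, np.degrees(np.arctan2(*(Mth-T)[1::-1])))
# bar colour mask
im=cv2.imread('pics/c.png')[:,:,::-1].astype(int)
p,r=pose(); tgt=np.array([T[0]+.005,T[1],.16]); print((r.inv().apply(tgt-p)/.6).round(3))
E
```

```text
[ 0.6311 -0.074   0.065 ] [ 0.7507 -0.0849  0.065 ] -5.18
[ 0.6265 -0.1507  0.065 ] [ 0.7463 -0.1592  0.065 ] -4.04
[ 0.6219 -0.2265  0.065 ] [ 0.7418 -0.2339  0.065 ] -3.57
tip [ 0.57759253 -0.07065188  0.06      ] bar at mouth [ 0.6296583  -0.07393267  0.06      ] -3.605577222331327
[-0.052  0.151 -0.015]
```

>>> arm_command:
  deltas:
    - [-0.02,0.03,-0.005,0,0.4]
    - [-0.04,0.07,-0.01,0,0.4]
    - [-0.05,0.11,-0.01,0,0.4]
    - [-0.052,0.14,-0.01,0,0.4]
    - [-0.052,0.15,-0.01,0,0.4]
    - [-0.052,0.15,-0.01,0,0.4]
    - [-0.052,0.15,-0.01,0,0.4]
    - [-0.052,0.15,-0.01,0,0.4]
    - [-0.052,0.15,-0.01,0,0.4]
    - [-0.052,0.15,-0.01,0,0.4]

```text
time: 4.15
eef_pos: [0.5863, -0.0701, 0.1611]
ee_rot: [0.485, -0.515, 0.515, -0.485]
wrist_force: [1.2, -0.9, -0.1]
width: 0.0558
```

```bash
python3 - <<'E'
from h import *
k=cam('wrist'); im=grab_frame('wrist'); save('d.png',im); print(pose()[0])
np.save('k2.npy',np.array([*k[:3],*k[3],*k[4].ravel()]))
for P in [(.5776,-.0707,.06),(.6297,-.0739,.06)]: print(proj(k,P))
E
```

```text
[ 0.58627946 -0.07007767  0.16102082]
[318.49924973 218.6570597 ]
[318.71548542 150.80063796]
```

View pics/d.png

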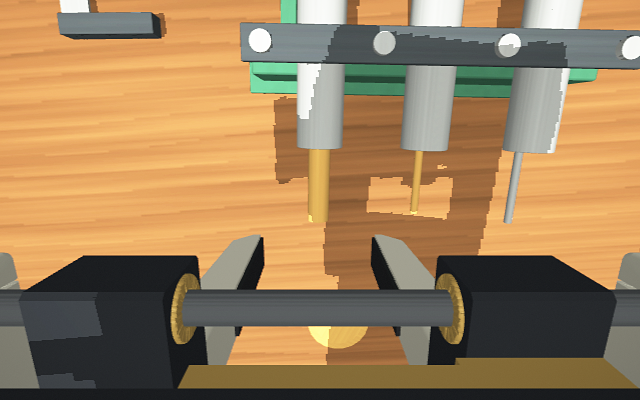

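The second view has the tip at (318,219), against a prediction of (318.5,218.7). That confirms the tip position and the 60 mm axis height. I'll go down and grasp.

>>> arm_command:
  deltas:
    - [0.002,0.04,0.02,0,0.4]
    - [0.002,0.09,0.035,0,0.4]
    - [0.002,0.13,0.035,0,0.4]
    - [0.002,0.16,0.035,0,0.4]
    - [0.002,0.177,0.035,0,0.4]
    - [0.002,0.177,0.035,0,0.4]
    - [0.002,0.177,0.035,0,1]
    - [0.002,0.177,0.035,0,1]
    - [0.002,0.177,0.035,0,1]
    - [0.002,0.177,0.035,0,1]
  grip_force: 30

```text
time: 5.2
eef_pos: [0.6073, -0.0725, 0.0551]
ee_rot: [0.485, -0.515, 0.515, -0.485]
wrist_force: [0.1, 0.2, -0.0]
width: 0.0289
```

>>> arm_command:
  deltas:
    - [0,0,0,0,1]
    - [0,0,0,0,1]
    - [0,0,0,0,1]
    - [0,0,0,0,1]
    - [0,0,-0.02,0,1]
    - [0,0,-0.05,0,1]
    - [0,0,-0.09,0,1]
    - [0,0,-0.125,0,1]
    - [0,0,-0.145,0,1]
    - [0,0,-0.15,0,1]
  grip_force: 30

```text
time: 6.2
eef_pos: [0.5163, -0.067, 0.0545]
ee_rot: [0.485, -0.515, 0.515, -0.485]
wrist_force: [2.2, -0.2, -1.2]
width: 0.0154
```

>>> arm_command:
  deltas:
    - [0,0,0,0,1]
    - [0,0,0,0,0.4]
    - [0,0,0,0,0.4]
    - [0,0,0,0,0.4]
    - [0,0,0,0,0.4]
    - [0,0,0,0,0.4]
    - [0,0,0,0,0.4]
    - [0,0,0,0,0.4]
    - [0,0,0,0,0.4]
    - [0,0,0,0,0.4]

```text
time: 7.2
eef_pos: [0.5172, -0.0671, 0.0545]
ee_rot: [0.485, -0.515, 0.515, -0.485]
wrist_force: [-0.5, 0.4, 0.4]
width: 0.0558
```

```bash
python3 - <<'E'
from h import *
k=cam('wrist'); im=grab_frame('wrist'); save('e.png',im); print(sense()['width'])
kt=cam('top'); it=grab_frame('top'); save('e2.png',np.vstack([cv2.resize(im,(480,300)),cv2.resize(it[130:260,190:420],None,fx=2.0,fy=2.0,interpolation=2)[:,:460].copy() if 0 else cv2.resize(it[130:260,180:420],(480,260))]))
print(proj(kt,(.4878,-.065,.06)),proj(k,(.631,-.075,.065)))
E
```

```text
0.05571910011820166
[340.9166227  231.31108069] [320.25598877 -11.17997205]
```

View pics/e2.png

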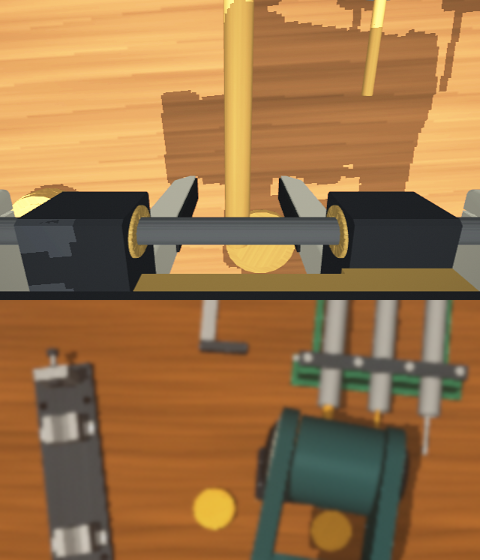

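The bar is drawn out and released, lying level and centred between the open fingers. I'll slide along it for a fresh hold about 17 mm in front of the mouth.

>>> arm_command:
  deltas:
    - [0,0,0.03,0,0.4]
    - [0,0,0.08,0,0.4]
    - [0,0,0.13,0,0.4]
    - [0,0,0.16,0,0.4]
    - [0,0,0.162,0,0.6]
    - [0,0,0.162,0,1]
    - [0,0,0.162,0,1]
    - [0,0,0.162,0,1]
    - [0,0,0.162,0,1]
    - [0,0,0.162,0,1]
  grip_force: 60

```text
time: 8.3
eef_pos: [0.614, -0.073, 0.0547]
ee_rot: [0.485, -0.515, 0.515, -0.485]
wrist_force: [-0.3, 0.0, -0.1]
width: 0.0149
```

>>> arm_command:
  deltas:
    - [0,0,0,0,1]
    - [0,-0.004,-0.01,0,1]
    - [0,-0.004,-0.04,0,1]
    - [0,-0.004,-0.09,0,1]
    - [0,-0.004,-0.14,0,1]
    - [0,-0.004,-0.19,0,1]
    - [0,-0.004,-0.24,0,1]
    - [0,-0.004,-0.29,0,1]
    - [0,-0.004,-0.32,0,1]
    - [0,-0.004,-0.333,0,1]

```text
time: 9.3
eef_pos: [0.4132, -0.0607, 0.0565]
ee_rot: [-0.485, 0.515, -0.515, 0.485]
wrist_force: [0.8, 0.8, -4.7]
width: 0.0144
```

>>> arm_command:
  deltas:
    - [0,-0.03,0,0,1]
    - [0,-0.09,0,0,1]
    - [0,-0.16,0,0,1]
    - [-0.03,-0.22,0,0,1]
    - [-0.08,-0.27,0.005,-0.02,1]
    - [-0.14,-0.31,0.01,-0.04,1]
    - [-0.2,-0.34,0.01,-0.06,1]
    - [-0.26,-0.356,0.01,-0.08,1]
    - [-0.32,-0.356,0.01,-0.1,1]
    - [-0.36,-0.356,0.01,-0.12,1]

```text
time: 10.3
eef_pos: [0.4339, 0.1567, 0.2705]
ee_rot: [-0.546, 0.449, -0.449, 0.546]
wrist_force: [0.1, 0.0, -5.9]
width: 0.0146
```

```bash
python3 - <<'E'
from h import *
p,r=pose(); print(p,r.as_matrix().round(3)[:,2],sense()['width'],sense()['wrist_force'],sense()['ft_torque']); print((r.inv().apply(np.array([.44,.2,.27])-p)/.6).round(3))
E
```

```text
[0.43388626 0.15665191 0.27054503] [0.981 0.193 0.   ] 0.014582601700990665 [ 0.06482625  0.01282037 -5.87849825] [ 0.00214991  0.13992973 -0.01622733]
[-0.069  0.001  0.024]
```

>>> arm_command:
  deltas:
    - [-0.01,0,0.01,0,1]
    - [-0.02,0,0.02,-0.01,1]
    - [-0.02,0,0.02,-0.012,1]
    - [-0.02,0,0.02,-0.012,1]
    - [-0.02,0,0.02,-0.012,1]
    - [-0.02,0,0.02,-0.012,1]
    - [-0.02,0,0.02,-0.012,1]
    - [-0.02,0,0.02,-0.012,1]
    - [-0.02,0,0.02,-0.012,1]
    - [-0.02,0,0.02,-0.012,1]

```text
time: 11.3
eef_pos: [0.4433, 0.1684, 0.2705]
ee_rot: [-0.551, 0.443, -0.443, 0.551]
wrist_force: [0.4, -0.2, -5.1]
width: 0.015
```

```bash
python3 - <<'E'
from h import *
k=cam('wrist'); im=grab_frame('wrist'); save('f.png',im); p,r=pose();print(p,r.as_matrix()[:,2])
np.save('k3.npy',np.array([*k[:3],*k[3],*k[4].ravel()]))
for n in('stop_face','seat','fixture'):
    print(n,[(np.round(np.array(d['xy'])*[640,400],1).tolist(),round(d['confidence'],2)) for d in models.tip_of('wrist',n)[:2]])
E
```

```text
[0.44329461 0.16840073 0.27042419] [ 9.76715418e-01  2.14539022e-01 -2.96562269e-05]
stop_face [([193.5, 80.8], 0.24), ([317.8, 223.9], 0.18)]
seat [([194.5, 82.8], 0.96)]
fixture [([207.8, 88.6], 0.88)]
```

View pics/f.png

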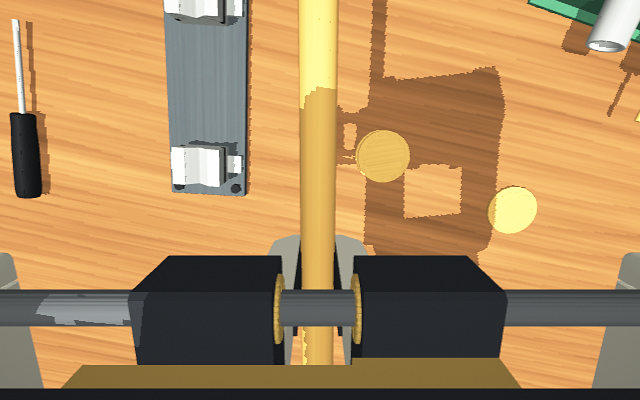

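Wrist view: the bar is held straight at column 318. The fixture's near end is at lower left, with plate corners (172,194) and (246,195) and its V-block at about (200,165). Its stop end is out of view, so I'll move ahead for that second view.

>>> arm_command:
  deltas:
    - [0,0,0.03,0,1]
    - [0,0,0.08,0,1]
    - [0,0,0.13,0,1]
    - [0,0,0.167,0,1]
    - [0,0,0.167,0,1]
    - [0,0,0.167,0,1]
    - [0,0,0.167,0,1]
    - [0,0,0.167,0,1]
    - [0,0,0.167,0,1]
    - [0,0,0.167,0,1]

```text
time: 12.5
eef_pos: [0.5409, 0.1899, 0.2707]
ee_rot: [-0.551, 0.443, -0.443, 0.551]
wrist_force: [-0.1, -0.2, -4.7]
width: 0.0145
```

```bash
python3 - <<'E'
from h import *
k=cam('wrist'); im=grab_frame('wrist'); p,r=pose();print(p,r.as_matrix()[:,2])
np.save('k4.npy',np.array([*k[:3],*k[3],*k[4].ravel()])); save('g0.png',im)
for n in('stop_face','seat','fixture'):
    print(n,[(np.round(np.array(d['xy'])*[640,400],1).tolist(),round(d['confidence'],2)) for d in models.tip_of('wrist',n)[:2]])
f=cv2.imread('pics/f.png')[:,:,::-1]
g=np.hstack([cv2.resize(im[0:270,120:280],(400,600*270//240*240//270)),cv2.resize(f[0:240,140:300],(400,600))])
save('g.png',g)
E
```

```text
[0.54098448 0.18988946 0.27068632] [9.76702705e-01 2.14596495e-01 4.12303319e-04]
stop_face [([199.8, 29.0], 0.72)]
seat [([202.9, 176.0], 0.79)]
fixture [([218.4, 172.2], 0.96)]
```

View pics/g.png

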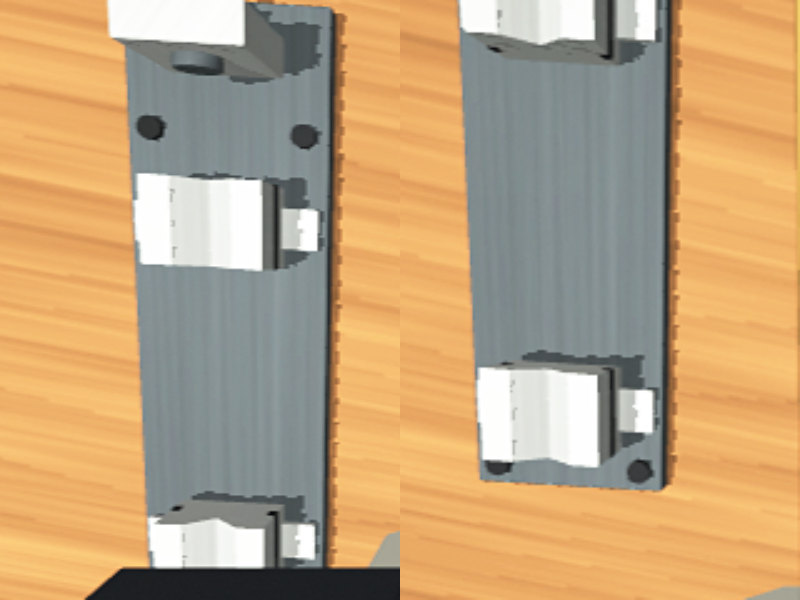

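The crops show both V-blocks with their top-face corners, the plate edges, and the stop with its dark button at crop (197,62). That matches the network's stop_face report.

```bash
python3 - <<'E'
from h import *
def L(n): a=np.load(n); return (*a[:3],a[3:6],a[6:].reshape(3,3))
k3,k4=L('k3.npy'),L('k4.npy')
l=lambda X,Y:(120+X/2.5,Y/2.2222); q=lambda X,Y:(140+(X-400)/2.5,Y/2.5)
yaw=lambda d:np.degrees(np.arctan2(d[1],d[0])).round(2)
far=[onz(k4,l(*c),.055) for c in[(137,173),(140,263),(264,180),(264,270)]]
near=[onz(k3,q(*c),.055) for c in[(478,367),(483,463),(600,370),(600,467)]]
F,N=np.mean(far,0),np.mean(near,0)
print('far',F,'near',N,'mid',(F+N)/2,'dist',np.linalg.norm(F-N),'yaw',yaw(F-N))
print('widths',[np.linalg.norm(a[0]-a[2]).round(4) for a in(far,near)],'len',[np.linalg.norm(a[0]-a[1]).round(4) for a in(far,near)])
print('tri BR',tri([ray(k4,l(264,270)),ray(k3,q(598,42))]),'BL',tri([ray(k4,l(140,263)),ray(k3,q(463,30))]))
pl=[onz(k4,l(*c),.014) for c in[(127,75),(148,510),(332,30),(327,560)]]
print('plate yaw',yaw(pl[0]-pl[1]),yaw(pl[2]-pl[3]))
pc=[onz(k3,q(*c),.014) for c in[(481,480),(664,490)]]; print('plate near end mid',np.mean(pc,0),np.linalg.norm(pc[0]-pc[1]))
s=onz(k4,(199.8,29),.0533);print('stop',s)
u=(F-N)/np.linalg.norm(F-N); print('stop along from mid',(s-(F+N)/2)@u)
sf=[onz(k4,l(*c),.076) for c in[(110,37),(245,43)]]; print('post edge',(np.mean(sf,0)-(F+N)/2)@u)
top=[np.array([.663,.3325,.0484]),np.array([.5196,.3184,.05])]
print('bar yaw tool',yaw(pose()[1].as_matrix()[:,2]))
E
```

```text
far [0.59705692 0.32533412 0.055     ] near [0.42924721 0.29914152 0.055     ] mid [0.51315207 0.31223782 0.055     ] dist 0.16984154453346717 yaw 8.87
widths [np.float64(0.0515), np.float64(0.0519)] len [np.float64(0.0401), np.float64(0.0418)]
tri BR [0.58104815 0.29731916 0.05217272] BL [0.57328077 0.34760712 0.05590703]
plate yaw 9.05 9.25
plate near end mid [0.39037712 0.2922869  0.014     ] 0.08950701130233704
stop [0.66367616 0.33552816 0.0533    ]
stop along from mid 0.15231514115668685
post edge 0.15648904511699943
bar yaw tool 12.39
```

>>> arm_command:
  deltas:
    - [-0.02,0,-0.01,0.005,1]
    - [-0.07,0,-0.03,0.01,1]
    - [-0.12,0.02,-0.05,0.02,1]
    - [-0.17,0.07,-0.065,0.028,1]
    - [-0.2,0.12,-0.075,0.028,1]
    - [-0.213,0.18,-0.075,0.028,1]
    - [-0.213,0.23,-0.075,0.028,1]
    - [-0.213,0.258,-0.075,0.028,1]
    - [-0.213,0.268,-0.075,0.028,1]
    - [-0.213,0.268,-0.075,0.028,1]

```text
time: 13.7
eef_pos: [0.47, 0.3049, 0.1098]
ee_rot: [0.538, -0.459, 0.459, -0.538]
wrist_force: [-0.2, -0.4, -4.4]
width: 0.0147
```

```bash
python3 - <<'E'
from h import *
k=cam('wrist'); im=grab_frame('wrist'); p,r=pose(); z=r.as_matrix()[:,2]; print(p,z,np.degrees(np.arctan2(z[1],z[0])))
print((r.inv().apply(np.array([.4695,.3051,.0533-.005])-p)/.6).round(4))
save('i.png',im)
u=np.array([np.cos(np.radians(9)),np.sin(np.radians(9)),0]); S=np.array([.513,.312,.0533])
print('stop px',proj(k,S+.15*u),'far V centre',proj(k,S+.085*u+[0,0,.0017]))
E
```

```text
[0.47036038 0.30513923 0.11084321] [0.98766918 0.15655145 0.00111179] 9.0067920014522
[-1.000e-04  1.042e-01 -1.500e-03]
stop px [ 316.84423285 -142.08810693] far V centre [316.72149122   1.70344422]
```

View pics/i.png

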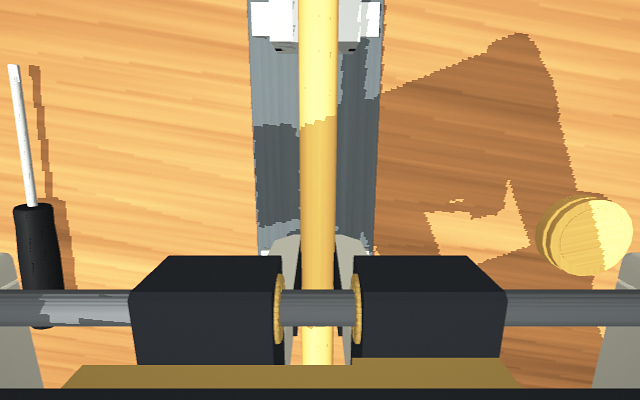

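The bar sits centred over the V-block (column 318 against 317) and parallel to it. Lowering now.

>>> arm_command:
  deltas:
    - [0,0.01,0,0,1]
    - [0,0.03,0,0,1]
    - [0,0.05,0,0,1]
    - [0,0.07,0,0,1]
    - [0,0.08,0,0,1]
    - [0,0.088,0,0,1]
    - [0,0.092,0,0,1]
    - [0,0.096,0,0,1]
    - [0,0.098,0,0,1]
    - [0,0.1,0,0,1]

```text
time: 14.75
eef_pos: [0.47, 0.3054, 0.0502]
ee_rot: [-0.537, 0.459, -0.459, 0.538]
wrist_force: [-2.1, 2.1, 3.4]
width: 0.0144
```

>>> arm_command:
  deltas:
    - [0,0,0,0,1]
    - [0,0,0,0,1]
    - [0,0.0005,0,0,1]
    - [0,0.001,0,0,1]
    - [0,0.0015,0,0,1]
    - [0,0.002,0,0,1]
    - [0,0.0025,0,0,1]
    - [0,0.0025,0,0,1]
    - [0,0.0025,0,0,1]
    - [0,0.0025,0,0,1]
  grip_force: 12

```text
time: 15.75
eef_pos: [0.4702, 0.3057, 0.0495]
ee_rot: [-0.537, 0.459, -0.459, 0.538]
wrist_force: [-4.1, 3.8, 10.3]
width: 0.0154
```

>>> arm_command:
  deltas:
    - [0,0,0,0,0.9]
    - [0,0,0,0,0.8]
    - [0,0,0,0,0.7]
    - [0,0,0,0,0.6]
    - [0,0,0,0,0.6]
    - [0,0,0,0,0.6]
    - [0,0,0,0,0.6]
    - [0,0,0,0,0.6]
    - [0,0,0,0,0.6]
    - [0,0,0,0,0.6]

```text
time: 16.75
eef_pos: [0.4698, 0.3051, 0.0481]
ee_rot: [0.538, -0.459, 0.459, -0.538]
wrist_force: [-0.3, 0.3, -0.0]
width: 0.0369
```

```bash
python3 - <<'E'
from h import *
print(sense()['wrist_force'],sense()['eef_pos'])
k=cam('wrist'); im=grab_frame('wrist'); kt=cam('top'); it=grab_frame('top'); ks=cam('side'); si=grab_frame('side')
c=cv2.resize(si[220:330,190:330],(560,440),interpolation=2)
save('j.png',np.vstack([cv2.resize(im,(480,300)), cv2.resize(si[220:330,190:330],(480,300),interpolation=2)]))
u=np.array([np.cos(np.radians(9)),np.sin(np.radians(9)),0]); S=np.array([.513,.312,.0533])
for a in(.13,.15,-.17): print(a,proj(ks,S+a*u),(proj(ks,S+a*u)-[190,220])*[480/140,300/110]+[0,300])
E
```

```text
[-0.27064337  0.32787675 -0.00911309] [0.46979217 0.30509337 0.04814346]
0.13 [228.5445557  255.43238843] [132.15276239 396.63378662]
0.15 [222.78237167 252.99523171] [112.39670288 389.98699558]
-0.17 [325.96237434 296.63594768] [466.15671202 509.00713003]
```

View pics/j.png

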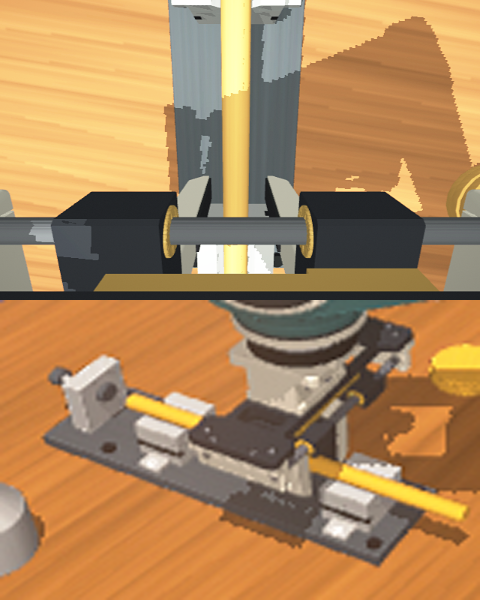

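The bar is in both V-blocks. Its end is at crop (128,400) against the stop button at (108,390), a gap of roughly 20 mm. It sits about 1 mm to the left of the jaw centre, so I'll correct that, take a light hold and slide it up.

>>> arm_command:
  deltas:
    - [-0.0018,0,0,0,0.6]
    - [-0.0018,0,0,0,1]
    - [-0.0018,0,0,0,1]
    - [-0.0018,0,0,0,1]
    - [-0.0018,0,0,0,1]
    - [-0.0018,0,0.004,0,1]
    - [-0.0018,0,0.01,0,1]
    - [-0.0018,0,0.016,0,1]
    - [-0.0018,0,0.021,0,1]
    - [-0.0018,0,0.025,0,1]
  grip_force: 20

```text
time: 17.9
eef_pos: [0.4838, 0.3088, 0.0482]
ee_rot: [0.538, -0.46, 0.458, -0.538]
wrist_force: [-9.8, 3.2, 4.7]
width: 0.0154
```

>>> arm_command:
  deltas:
    - [0,0,0.001,0,1]
    - [0,0,0.002,0,1]
    - [0,0,0.003,0,1]
    - [0,0,0.004,0,1]
    - [0,0,0.005,0,1]
    - [0,0,0.006,0,1]
    - [0,0,0.007,0,1]
    - [0,0,0.0075,0,1]
    - [0,0,0.008,0,1]
    - [0,0,0.0085,0,1]

```text
time: 18.9
eef_pos: [0.4887, 0.3096, 0.0482]
ee_rot: [0.538, -0.46, 0.458, -0.537]
wrist_force: [-8.5, 3.0, 3.6]
width: 0.0151
```

>>> arm_command:
  deltas:
    - [0,0,0.001,0,1]
    - [0,0,0.002,0,1]
    - [0,0,0.003,0,1]
    - [0,0,0.004,0,1]
    - [0,0,0.005,0,1]
    - [0,0,0.006,0,1]
    - [0,0,0.007,0,1]
    - [0,0,0.007,0,1]
    - [0,0,0.007,0,1]
    - [0,0,0.007,0,1]

```text
time: 19.9
eef_pos: [0.4914, 0.31, 0.0481]
ee_rot: [0.539, -0.46, 0.458, -0.536]
wrist_force: [-23.3, -1.2, 14.2]
width: 0.0156
```

The force rose from 9 to 23 N and the tool stopped advancing, so the bar is against the stop. I'll release, go straight up, and check.

>>> arm_command:
  deltas:
    - [0,0,0.004,0,1]
    - [0,0,0.004,0,0.9]
    - [0,0,0.004,0,0.8]
    - [0,0,0.004,0,0.6]
    - [0,0,0.004,0,0.5]
    - [0,0,0.004,0,0.4]
    - [0,0,0.004,0,0.4]
    - [0,-0.02,0.004,0,0.4]
    - [0,-0.07,0.004,0,0.4]
    - [0,-0.12,0.004,0,0.4]

```text
time: 20.9
eef_pos: [0.4958, 0.3102, 0.1216]
ee_rot: [0.538, -0.459, 0.459, -0.538]
wrist_force: [-0.1, 0.0, -0.4]
width: 0.0554
```

>>> arm_command:
  deltas:
    - [0,-0.05,0,0,0.4]
    - [0,-0.1,-0.02,0,0.4]
    - [0,-0.17,-0.06,0,0.4]
    - [0,-0.22,-0.1,0,0.4]
    - [0,-0.25,-0.1,0,0.4]
    - [0,-0.25,-0.1,0,0.4]
    - [0,-0.25,-0.1,0,0.4]
    - [0,-0.25,-0.1,0,0.4]
    - [0,-0.25,-0.1,0,0.4]
    - [0,-0.25,-0.1,0,0.4]

```text
time: 21.9
eef_pos: [0.4368, 0.3008, 0.2691]
ee_rot: [0.538, -0.459, 0.459, -0.537]
wrist_force: [-0.1, 0.2, 0.5]
width: 0.0558
```

```bash
python3 - <<'E'
from h import *
print(sense()['wrist_force'],sense()['eef_pos'])
k=cam('wrist'); im=grab_frame('wrist'); kt=cam('top'); it=grab_frame('top'); ks=cam('side'); si=grab_frame('side')
save('l.png',np.vstack([cv2.resize(im[0:220,160:480],(480,330),interpolation=2), cv2.resize(si[230:310,200:340],(480,274),interpolation=2)])[:600])
u=np.array([np.cos(np.radians(9)),np.sin(np.radians(9)),0]); S=np.array([.513,.312,.0533])
for a in(.15,-.15): print(a,proj(ks,S+a*u),(proj(ks,S+a*u)-[200,230])*[480/140,274/80]+[0,330],'wrist',(proj(k,S+a*u)-[160,0])*1.5)
E
```

```text
[-0.06288081  0.17209098  0.49629697] [0.43684684 0.30082235 0.26912611]
0.15 [222.78237167 252.99523171] [ 78.11098859 408.75866862] wrist [237.20478501 -92.21201086]
-0.15 [318.75130879 293.58597622] [407.14734441 547.78196854] wrist [236.37744171 363.82879646]
```

View pics/l.png

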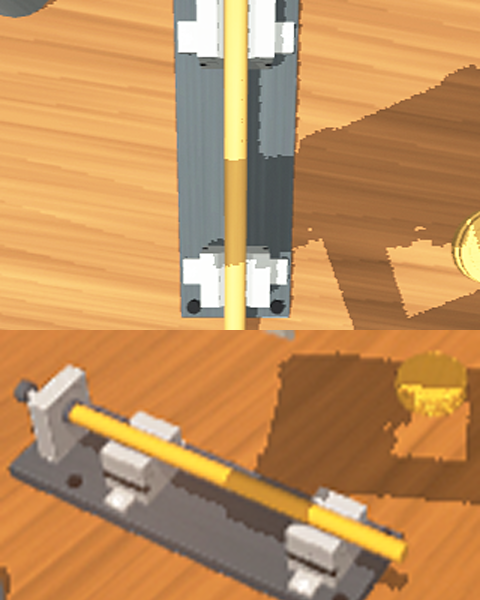

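Both blocks carry the bar, and its end appears to touch the stop button in the side view, at about (70,408). One close look at the gap from above before handing in.

>>> arm_command:
  deltas:
    - [0,0,0.04,0,0.4]
    - [0,0.01,0.09,0,0.4]
    - [0,0.03,0.14,0,0.4]
    - [0,0.06,0.18,0,0.4]
    - [0,0.09,0.19,0,0.4]
    - [0,0.11,0.19,0,0.4]
    - [0,0.115,0.19,0,0.4]
    - [0,0.115,0.19,0,0.4]
    - [0,0.115,0.19,0,0.4]
    - [0,0.115,0.19,0,0.4]

```text
time: 23.05
eef_pos: [0.5492, 0.319, 0.2024]
ee_rot: [-0.537, 0.459, -0.459, 0.538]
wrist_force: [-0.0, -0.3, 0.3]
width: 0.0563
```

```bash
python3 - <<'E'
from h import *
k=cam('wrist'); im=grab_frame('wrist'); save('m.png',cv2.resize(im[0:200,217:417],(600,600),interpolation=2))
u=np.array([np.cos(np.radians(9)),np.sin(np.radians(9)),0]); S=np.array([.513,.312,.0533])
for a in(.15,.146): print((proj(k,S+a*u)-[217,0])*3)
E
```

```text
[305.5563424  179.44269694]
[305.51227325 195.03854705]
```

View pics/m.png

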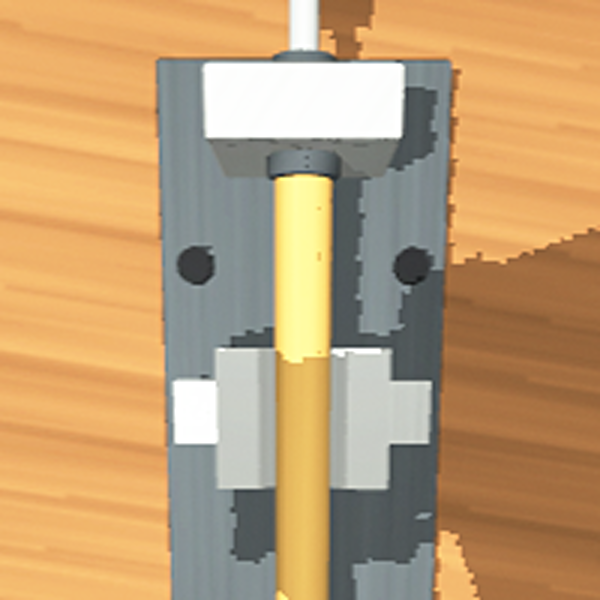

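The close view shows the bar flush against the stop button at (303,176) with no gap, centred in the V. I'm handing in.

```bash
python3 -c "
from h import *
print(bot.hand_in(), sense()['time'], sense()['wrist_force'])"
```

```text
the job is handed in; nothing more can be done
the job is handed in; nothing more can be done
```

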